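# Turn a box lid over in the flip nest

### The job

Turn the little plywood box lid over with the flip nest: lay it in the pocket of the open, sloping hinged leaf with its grip block outwards and its edge down near the pocket's stop, let go, and swing the leaf by its peg handle fully shut over the fixed bed without slamming it. Then swing the leaf fully back open, leaving the lid lying underside up, seated on the bed, and let go of the peg; leave the other things on the bench where they are.

Things in the scene. Friction and masses are not known exactly. Their poses are not given: they have to be found in the camera images.
- nest: Flip nest: a fixed plywood clamshell on a 240 x 116 x 12 mm foot. Origin on the table under the hinge axis, z up, y along the hinge axis, which is 45 mm above the origin. On its -x side the fixed bed, on its +x side the hinged leaf when open. Hinge cheeks 56 mm high stand at x 0, y +-59 mm.
- leaf (a joint): Leaf angle q about the nest's +y axis. 0: shut, face to face with the bed (12 mm gap). 1.92: fully open on its rests, sloping up 35 degrees from the hinge towards nest +x. In general it slopes 145 degrees minus q. Starts open, 1.75 to 1.91. A stiff friction hinge (0.28 N m; leaf 0.22 kg): it stays where it is left.
- leaf_seat (a point): Seat centre on the leaf's pocket floor, 50 mm from the hinge, 6 mm behind its axis. x along the leaf away from the hinge, y as the nest's, z out of the pocket. The lid's origin lies here, axes parallel, when its 84 mm edge touches the stop (12 mm high, at x -32, 52 mm long). Side guides 8 mm high, inner faces at y +-45, x -3 to 35; uphill end open. Board 88 x 104 x 12 mm.
- leaf_pin (a point): Middle of the peg handle: a round wooden peg, 12 mm across, along y, standing out of the leaf's -y edge near its free end, from y -52 to -114 mm. In the leaf's axes (as leaf_seat's) it is at x 86, y -86, z -12 mm from the hinge axis. Can be gripped from above; turns between the fingers as the leaf swings.
- bed: Fixed bed, sloping 35 degrees up from the hinge to nest -x. Origin: seat centre on top of its two rails, 50 mm from the hinge. x down the slope to the hinge, z out of the rails. Rails 80 mm long, 60 mm apart; the lid's block dips 32 mm between them. Stops 8 mm high at x 32; side guides at y +-46 near them. A lid seated upside down has its origin at z +10 mm here.
- lid: Small loose plywood box lid, about 55 g: a plate 64 (x) by 84 (y) by 10 mm with a beech grip block, 26 (x) by 44 (y) by 32 mm, in the middle of its top. Origin: centre of the plate's underside; z out of the block side. Starts flat on the table, block up. The same after half a turn about z.
- tray: Open plywood box, 84 x 104 x 45 mm, bystander, loose. Origin at underside centre.
- glue: White plastic bottle, 56 mm across, 150 mm high, bystander, loose.
- stump: Turned wooden model tree stump with three branches, 60 mm across, about 125 mm high, bystander, loose.
- pencil_cup: Grey pencil cup with pens, 72 mm across, 160 mm high, bystander, loose.
- driver: Screwdriver, 180 mm long, lying flat, bystander, loose.
- offcut: Wooden offcut, 70 x 45 x 18 mm, bystander, loose.
- mushroom: Small wooden model mushroom with a white cap, 34 mm across, 55 mm high, bystander, loose.
Not all that is in view belongs to the job. What is shaped like the lid but purple is not meant.

How it is judged:
By the outcome, as a careful person would: the job done as asked, in the order asked, and still so for the second after the job is handed in, with the robot touching nothing.
It also fails if it takes over 62 s, if anything falls off the work surface, if the arm or the gripper's body presses on something with over 40 N, if the wrist force passes 120 N, or if a joint passes its speed limit or range.

### The arm

A 6-joint arm with a two-finger parallel gripper is mounted at the origin on the work surface. World frame = base frame: x ahead of the robot, y to its left, z up, the work surface at z = 0. Lengths are in m, angles in rad, forces in N, time in s.
With the tool pointing down it reaches from about 0.3 to 0.775 m from the base axis. Payload 14.6 kg.
Tool frame: the origin (TCP) lies midway between the tips of the shut fingers; the grasp point (between the pads) lies 19 mm behind it (manip.grasp_offset is the distance from the TCP to the grasp point, in m); z points along the fingers, y is the direction in which the jaws open and shut (so a half turn about z gives the same grasp; the last joint's range is limited). The gripper opens to 85 mm and grips with 20 to 120 N. Pads are 22 mm wide; open, the fingers measure 114 mm over their backs; the gripper's body (76 mm by 85 mm) begins 54 mm behind the grasp point. The pads swing forward as they close: fully open they stand 13 mm farther back than shut.
Start: joints at [1.193, 0.3, 1.521, -0, 1.321, -0.067], TCP at [0.168, 0.524, 0.231] pointing down, gripper open.
Joint ranges: [-3.03, 3.03], [-0.79, 2.21], [0.23, 2.52], [-1.04, 4.18], [0, 3.07], [-2.55, 2.55]. Speed limits (rad/s): [2.22, 2.22, 2.57, 3.14, 3.14, 3.14].

### API

Orientations are given as [roll, pitch, yaw] about the fixed x, y, z axes, in that order (R = Rz(yaw) Ry(pitch) Rx(roll)).
In Python, from bench import manip gives the robot as it stands.
- The arm moves only by the tool apply_moves, never from a script. Its argument "plan" is a list of rows, each a list of 7 numbers: the opening, from -1 (shut) to 1 (fully open), then the shift along the tool's x, y, z in m, then the turn, a rotation vector about the tool's x, y, z in rad. In form: [[grip, x, y, z, ax, ay, az], ...]. A call has 1 to 10 rows; each row shifts and turns the commanded pose from where the row before left it, along the tool's axes as they then stand; what a row does not reach is not made up. A row lasts 1/8 s, in which the tool goes at most 62.5 mm and 10.7 degrees, less where a joint would pass 70% of its speed; a pose out of reach is approached as far as the arm can. A call with a gripper value outside its range is refused whole. The fingers move at their own pace and stop on an object; the grip force is fixed at half the most. Time passes only in rows, so rows that do not move let the fingers close. It gives the time, the measured TCP pose, the force and the opening at its end, in the units of the state.
- manip.sense(): the state, without advancing time (a new reading comes with each control period).
- manip.camera(name): name is "scene" or "top" or "wrist"; returns a dict with "image" (384x512x3 uint8, red, green, blue), "fov_y" (degrees; the focal length in pixels is half the picture's height over the tangent of half this angle, whatever the lens; pixels are square), "cx", "cy" (the principal point, pixels), "k1" (the pictures are not rectified: a ray, as slopes to the right and down, at radius r is drawn at 1 + k1 r^2 times it, then the intrinsics apply), "extrinsics" (4x4, takes a point from camera to world coordinates); the wrist camera has in their place "tool_from_camera" (4x4, takes a point from camera to tool coordinates, whose origin is the TCP and whose axes are the flange's). Camera axes: x right, y down, z forward; pixel columns grow to the right and rows downward; lengths in m; the calibration is good to about 2 mm. A picture is of the moment at which its call begins: read the wrist's pose just before it. There is no depth.
- manip.hand_in(): hands the job in, once; it reports no verdict.
Trained networks look in a picture, given as the dict that the camera call returned (one of the last four; its "shot" number tells which), for a name from the list of things; names that differ only in an ending like _2 or _b are one class to them, and where a whole thing is asked for, a point or a joint stands for the part that bears it (a point fixed in the world has none). Each returns a list of dicts, best first, with "conf" (0 to 1); they miss things now and then, are a little off and sometimes report something else, mostly with a low value. They report only what shows in the picture. A call takes as long as a camera call. They do not tell look-alikes from the thing itself.
- manip.recognise(picture, label): "extent" ([left, top, right, bottom] in pixels, round what is visible of it).
- manip.outline_of(picture, label): "region" (384x512 bool, what is visible of it) and "extent" ([left, top, right, bottom] in pixels, round what is visible of it).
- manip.spot_point(picture, label): "xy" ([column, row] in pixels: a listed point, or the origin of a listed thing).
The state is a dict: "time": time; "qpos": joint angles; "dq": joint speeds; "effort": joint torques, N m; "eef_pos": TCP position; "tool_rot": TCP orientation; "ft_force": force on the tool from outside, world axes, zero at the start; "wrist_torque": the same for the moment, N m; "finger_gap": finger opening in m.
Only numpy, scipy, OpenCV 4.12 (cv2) and the standard library are available. Lean on these libraries where they do the work, as an engineer would, in place of code of your own. Each camera call takes 0.05 s, during which the arm holds its last target. There are 200 camera calls.

## Working session

There is one attempt and no reset: what is moved stays moved. The work goes in short steps, Python scripts to look and compute and a tool call to move; the robot and the scene stay as the last step left them, time stands still between calls to the robot, and variables do not carry over. Pictures are saved under pics/ and viewed, about 8 in all and at most 12, crops included, and the job is handed in when it is done.

Besides the shell and the picture viewer there is one more tool, called after "Call:" by a JSON object that holds its "api" and its "payload", one argument or row to a line. apply_moves: Moves the arm, as the interface text tells. Its arguments: {"type":"object","properties":{"plan":{"type":"array","items":{"type":"array","items":{"type":"number"}}}},"required":["plan"]}

```bash
ls; mkdir -p pics; cat > h.py <<'E'
import numpy as np, cv2
from scipy.spatial.transform import Rotation as R
from bench import manip
def K(c): 
    f=c["image"].shape[0]/2/np.tan(np.radians(c["fov_y"])/2); return f
def ext(c,s=None):
    if "extrinsics" in c: return np.array(c["extrinsics"])
    T=np.eye(4);T[:3,:3]=R.from_euler('xyz',s["tool_rot"]).as_matrix();T[:3,3]=s["eef_pos"]
    return T@np.array(c["tool_from_camera"])
def ray(c,px,E):
    f=K(c); d=np.array([(px[0]-c["cx"])/f,(px[1]-c["cy"])/f]); u=d.copy()
    for _ in range(20): u=d/(1+c["k1"]*(u@u))
    v=E[:3,:3]@np.array([u[0],u[1],1]); return E[:3,3],v/np.linalg.norm(v)
def atz(c,px,z,E):
    o,v=ray(c,px,E); return o+v*(z-o[2])/v[2]
def proj(c,P,E):
    p=(np.atleast_2d(P)-E[:3,3])@E[:3,:3]; u=p[:,:2]/p[:,2:]
    u=u*(1+c["k1"]*(u**2).sum(1,keepdims=True)); return u*K(c)+[c["cx"],c["cy"]]
def tri(rs):
    A=sum(np.eye(3)-np.outer(v,v) for o,v in rs);b=sum((np.eye(3)-np.outer(v,v))@o for o,v in rs)
    return np.linalg.solve(A,b)
E
cat > a.py <<'E'
from h import *
s=manip.sense();print(s)
ims=[]
for n in ("scene","top"):
    c=manip.camera(n);E=ext(c);ims.append(c["image"])
    print(n,c["fov_y"],c["k1"],E[:3,3].round(3))
    for l in ("nest","leaf_seat","leaf_pin","bed","lid","tray","glue","stump","pencil_cup","driver","offcut","mushroom"):
        print(l,[(np.round(d["xy"],1).tolist(),round(d["conf"],2),atz(c,d["xy"],0,E)[:2].round(3).tolist()) for d in manip.spot_point(c,l)][:3])
    cv2.imwrite(f"pics/{n}.png",cv2.resize(c["image"][:,:,::-1],(800,600)))
E
python3 a.py
```

```text
pics
{'time': 0.0, 'qpos': array([ 1.19340696e+00,  3.00541200e-01,  1.52160897e+00,  3.37506731e-05,
        1.32074092e+00, -6.66170917e-02]), 'dq': array([ 0.00037367, -0.00037466, -0.00150044,  0.00081076, -0.0003636 ,
       -0.00135895]), 'effort': array([-1.05814019e-03, -5.43496013e+01, -3.61789727e+01, -1.34082006e-04,
        4.05309635e-03, -5.03382432e-05]), 'eef_pos': array([0.16809734, 0.52341661, 0.23067108]), 'tool_rot': array([-3.14029928e+00, -1.19051268e-04,  2.83081192e+00]), 'ft_force': array([-0.47457017,  0.0521117 , -0.1451625 ]), 'wrist_torque': array([-0.0190871 ,  0.04962304, -0.01761301]), 'finger_gap': 0.08517960631895778}
scene 43.02761389873513 -0.022663681400812537 [1.045 0.764 1.237]
nest [([252.9, 217.8], 0.75, [0.522, 0.064]), ([182.2, 241.2], 0.21, [0.741, 0.002])]
leaf_seat [([239.0, 209.5], 0.85, [0.537, 0.012])]
leaf_pin [([376.5, 295.9], 0.58, [0.412, 0.485]), ([219.9, 189.4], 0.57, [0.537, -0.091]), ([251.4, 215.4], 0.29, [0.52, 0.054])]
bed [([265.3, 200.6], 0.6, [0.449, 0.035])]
lid [([226.4, 134.3], 0.93, [0.374, -0.283]), ([156.2, 143.7], 
[... 860 characters left out ...]
46.1, 203.5], 0.85, [0.478, 0.07])]
lid [([352.8, 195.6], 0.86, [0.505, -0.276]), ([398.1, 263.8], 0.82, [0.288, -0.412]), ([314.0, 210.3], 0.81, [0.456, -0.15])]
tray [([170.6, 203.7], 0.58, [0.476, 0.314]), ([188.0, 134.0], 0.4, [0.709, 0.264]), ([247.9, 190.2], 0.22, [0.521, 0.064])]
glue [([356.0, 135.2], 0.85, [0.707, -0.292]), ([263.8, 122.0], 0.56, [0.751, 0.013])]
stump [([188.8, 133.8], 0.84, [0.709, 0.262])]
pencil_cup [([115.0, 222.4], 0.57, [0.415, 0.49])]
driver [([264.4, 124.1], 0.61, [0.744, 0.011]), ([331.6, 155.3], 0.25, [0.639, -0.21])]
offcut [([332.2, 155.1], 0.72, [0.639, -0.212])]
mushroom [([205.8, 152.7], 0.43, [0.645, 0.204]), ([331.7, 152.8], 0.17, [0.647, -0.211])]
```

View pics/scene.png

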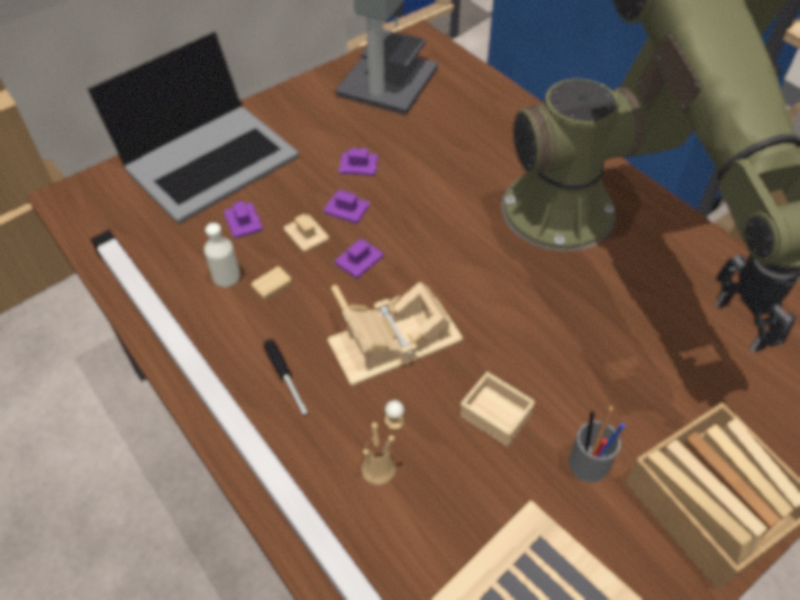

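View pics/top.png

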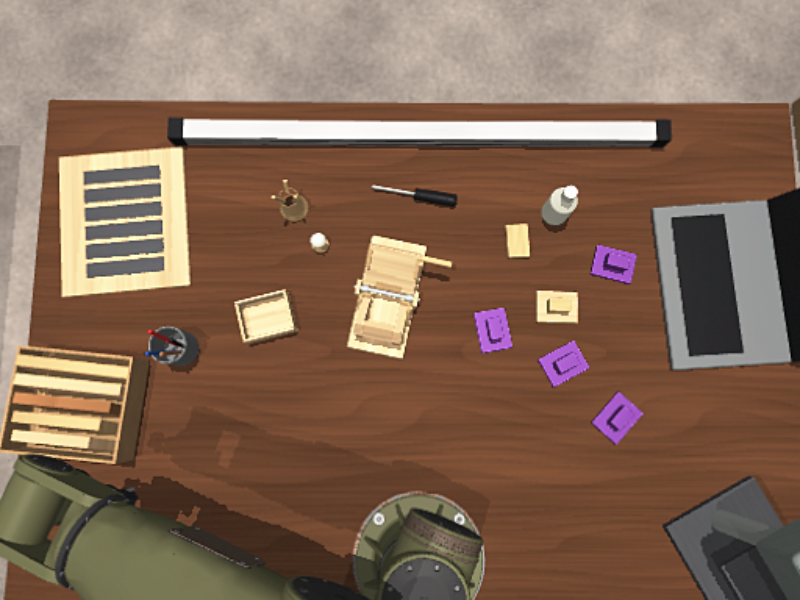

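The lid is the beige one at top-view pixel (557,306), in 800 px scale; the three purple ones nearby are decoys. The nest is at about (390,295), with its leaf sloping away from the robot and the peg on the right. I'll fit the poses next.

```bash
cat >> h.py <<'E'
from scipy.optimize import least_squares
def nestpts(p):
    x,y,w,q=p; Z=R.from_euler('z',w); o=np.array([x,y,0]); a=np.radians(145)-q
    L=np.array([[np.cos(a),0,-np.sin(a)],[0,1,0],[np.sin(a),0,np.cos(a)]])
    h=np.array([0,0,.045]); b=np.radians(35)
    n=lambda v:o+Z.apply(v)
    return dict(nest=n([0,0,0]),leaf_seat=n(h+L@[.05,0,-.006]),leaf_pin=n(h+L@[.086,-.086,-.012]),
      hinge=n(h)),Z,L
E
cat > b.py <<'E'
from h import *
obs=[]
for n in ("scene","top"):
    c=manip.camera(n);E=ext(c)
    for l in ("nest","leaf_seat","leaf_pin"):
        for d in manip.spot_point(c,l):
            P=atz(c,d["xy"],.05,E)
            if np.hypot(*(P[:2]-[.55,.03]))<.12 and d["conf"]>.5: obs.append((c,E,l,np.array(d["xy"])));break
    for d in manip.outline_of(c,"lid"):
        m=d["region"]; px=c["image"][m].mean(0)
        ys,xs=np.nonzero(m); W=np.array([atz(c,(u,v),.01,E)[:2] for u,v in zip(xs,ys)])
        r=cv2.minAreaRect((W*1000).astype(np.float32)); print(n,round(d["conf"],2),px.round(),r)
f=lambda p:np.concatenate([(proj(c,nestpts(p)[0][l],E)[0]-xy) for c,E,l,xy in obs])
r=least_squares(f,[.525,.066,-.17,1.83],loss='soft_l1',bounds=([.4,-.1,-1,1.7],[.7,.2,1,1.93]))
print([o[2] for o in obs],r.x.round(4),r.fun.round(1))
for k,v in nestpts(r.x)[0].items(): print(k,v.round(4))
print(manip.camera("wrist")["tool_from_camera"],)
E
python3 b.py
```

```text
scene 0.92 [129.  70. 146.] ((278.158203125, -400.8862609863281), (88.5519027709961, 83.92888641357422), 47.9343376159668)
scene 0.92 [136.  74. 153.] ((596.790771484375, -408.92132568359375), (107.54673767089844, 64.42103576660156), 77.7450942993164)
scene 0.91 [207. 179. 140.] ((506.2012023925781, -285.31134033203125), (101.64434051513672, 63.26811981201172), 85.14513397216797)
scene 0.65 [129.  70. 145.] ((388.72711181640625, -293.951416015625), (81.56169128417969, 85.95124816894531), 25.39147186279297)
scene 0.62 [132.  71. 151.] ((457.6256408691406, -150.2665557861328), (88.97164154052734, 67.11685943603516), 12.63090991973877)
top 0.92 [173.  98. 205.] ((453.71136474609375, -152.99778747558594), (84.6750717163086, 63.881893157958984), 10.557185173034668)
top 0.8 [236. 217. 163.] ((502.5509948730469, -284.0779113769531), (83.6900863647461, 64.4600830078125), 88.00625610351562)
top 0.74 [162.  90. 193.] ((383.95501708984375, -295.26898193359375), (68.28093719482422, 88.1550064086914), 26.503971099853516)
top 0.56 [151.  82. 182.] ((278.0428771972656, -396.64251708984375), (66.73196411132812, 86.52204132080078), 47.5355224609375)
top 0.21 [128. 104.  72.] ((718.06591796875, 270.8649597167969), (80.90827941894531, 54.371219635009766), 47.87226867675781)
['nest', 'leaf_seat', 'leaf_pin', 'nest', 'leaf_seat', 'leaf_pin'] [ 0.5272  0.0653 -0.1687  1.7019] [-0.7 -1.5 -0.1  0.6 -2.4 -0.2 -1.1 -0.7  0.4  2.2 -2.8  1.3]
nest [0.5272 0.0653 0.    ]
leaf_seat [0.5648 0.0589 0.0778]
leaf_pin [ 0.5787 -0.0307  0.1003]
hinge [0.5272 0.0653 0.045 ]
[[ 2.19965889e-04 -9.54509817e-01 -2.98179411e-01  7.65976997e-02]
 [ 9.99999975e-01  2.23332036e-04  2.27824684e-05  1.06536796e-03]
 [ 4.48469251e-05 -2.98179409e-01  9.54509842e-01 -1.42747579e-01]
 [ 0.00000000e+00  0.00000000e+00  0.00000000e+00  1.00000000e+00]]
```

Call:
{"api": "apply_moves", "payload": {
  "plan": [
    [1,0,0,-0.04,0,0,0],
    [1,0,-0.06,0,0,0,0],
    [1,0,-0.06,0,0,0,0],
    [1,0,-0.06,0,0,0,0],
    [1,-0.02,-0.06,0,0,0,0],
    [1,-0.02,-0.06,0,0,0,0],
    [1,-0.02,-0.06,0,0,0,0]
  ]
}}

```text
time: 2.72
eef_pos: [0.1145, 0.1632, 0.2712]
tool_rot: [3.141, 0.001, 2.833]
ft_force: [1.1, -0.6, 0.7]
finger_gap: 0.0857
```

Call:
{"api": "apply_moves", "payload": {
  "plan": [
    [1,-0.0535,0,-0.013,0,0,0],
    [1,-0.0535,0,-0.013,0,0,-0.07],
    [1,-0.0535,0,-0.013,0,0,-0.07],
    [1,-0.0535,0,-0.013,0,0,0],
    [1,-0.0535,0,-0.013,0,0,0],
    [1,-0.0535,0,-0.013,0,0,0],
    [1,0,0,0,0,0,0],
    [1,0,0,0,0,0,0]
  ]
}}

```text
time: 3.72
eef_pos: [0.4222, 0.0941, 0.3479]
tool_rot: [-3.141, -0.001, 2.971]
ft_force: [-0.0, -0.4, 0.2]
finger_gap: 0.0858
```

```bash
cat > c.py <<'E'
from h import *
import sys
s=manip.sense();c=manip.camera("wrist");E=ext(c,s);print(s["eef_pos"].round(4),np.round(s["tool_rot"],3))
obs=[]
for l in ("nest","leaf_seat","leaf_pin","bed"):
    D=manip.spot_point(c,l)
    print(l,[(np.round(d["xy"],1).tolist(),round(d["conf"],2)) for d in D][:3])
    if D and l!="bed" and D[0]["conf"]>.5: obs.append((c,E,l,np.array(D[0]["xy"])))
for n in ("scene","top"):
    c2=manip.camera(n);E2=ext(c2)
    for l in ("nest","leaf_seat","leaf_pin"):
        for d in manip.spot_point(c2,l):
            P=atz(c2,d["xy"],.05,E2)
            if np.hypot(*(P[:2]-[.55,.03]))<.12 and d["conf"]>.5: obs.append((c2,E2,l,np.array(d["xy"])));break
f=lambda p:np.concatenate([(proj(c,nestpts(p)[0][l],E)[0]-xy) for c,E,l,xy in obs])
r=least_squares(f,[.525,.066,-.17,1.83],loss='soft_l1',bounds=([.4,-.1,-1,1.7],[.7,.2,1,1.93]))
print([o[2] for o in obs],r.x.round(4),r.fun.round(1))
im=c["image"][:,:,::-1].copy()
N,Z,L=nestpts(r.x)
def box(P,T,col):
    pts=proj(c,[T(p) for p in P],E)
    cv2.polylines(im,[np.round(pts*16).astype(np.int32)],True,col,1,cv2.LINE_AA,4)
o=N["nest"];h=N["hinge"]
box([[-.12,-.058,.012],[.12,-.058,.012],[.12,.058,.012],[-.12,.058,.012]],lambda p:o+Z.apply(p),(0,0,255))
box([[.018,-.045,0],[.085,-.045,0],[.085,.045,0],[.018,.045,0]],lambda p:h+Z.apply(L@(np.array(p)+[0,0,-.006])),(255,0,0))
box([[.086,-.052,-.012],[.086,-.114,-.012]],lambda p:h+Z.apply(L@np.array(p)),(0,255,0))
cv2.imwrite("pics/w1.png",cv2.resize(im,(800,600),interpolation=cv2.INTER_CUBIC))
cv2.imwrite("raw1.png",c["image"][:,:,::-1]); np.save("E1.npy",E)
E
python3 c.py
```

```text
[0.4222 0.0941 0.3479] [-3.141e+00 -1.000e-03  2.971e+00]
nest [([244.7, 201.7], 0.85), ([326.8, 240.3], 0.61)]
leaf_seat [([242.3, 240.0], 0.62)]
leaf_pin [([183.0, 264.6], 0.98)]
bed [([244.8, 187.3], 0.6)]
['nest', 'leaf_seat', 'leaf_pin', 'nest', 'leaf_seat', 'leaf_pin', 'nest', 'leaf_seat', 'leaf_pin'] [ 0.5239  0.0658 -0.1963  1.7665] [ -1.4   0.4  -0.4   2.1   3.3  -0.4   1.6   0.4 -27.2  11.2   2.   -1.7
   1.7   1.2   0.4   1.3  -2.1  -0.3]
```

View pics/w1.png

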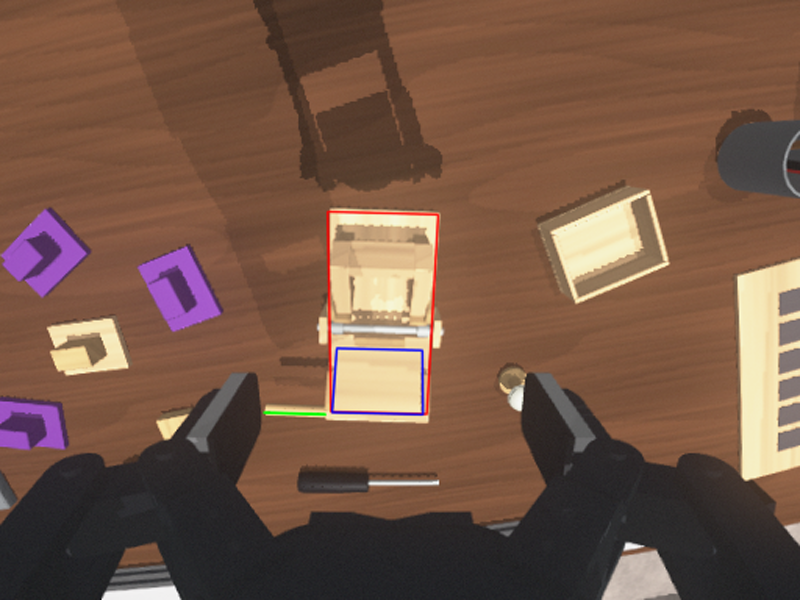

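The overlay of the foot, pocket and peg fits within about 2 px. The leaf angle is still uncertain, and a side view from the lid will help with that. I'm going above the lid.

Call:
{"api": "apply_moves", "payload": {
  "plan": [
    [1,-0.01,-0.0455,0.01,0,0,0],
    [1,-0.01,-0.0455,0.01,0,0,0],
    [1,-0.01,-0.0455,0.01,0,0,0],
    [1,-0.01,-0.0455,0.01,0,0,0],
    [1,-0.01,-0.0455,0.01,0,0,0],
    [1,-0.01,-0.0455,0.01,0,0,0],
    [1,-0.01,-0.0455,0.01,0,0,0],
    [1,-0.01,-0.0455,0.01,0,0,0],
    [1,0,0,0,0,0,-0.12],
    [1,0,0,0,0,0,0]
  ]
}}

```text
time: 5.62
eef_pos: [0.4395, -0.2785, 0.2679]
tool_rot: [3.141, -0.001, 3.09]
ft_force: [-0.7, -0.0, 0.8]
finger_gap: 0.0859
```

```bash
cat > d.py <<'E'
from h import *
s=manip.sense();c=manip.camera("wrist");E=ext(c,s);print(s["eef_pos"].round(4),np.round(s["tool_rot"],3))
for d in manip.outline_of(c,"lid"):
    m=d["region"]; px=c["image"][m].mean(0)
    if px[1]<px[2]+10: continue
    print(d["conf"],d["extent"],px.round())
    # fit: silhouette of lid hull
    B=[[sx*.032,sy*.042,z] for sx in(1,-1) for sy in(1,-1) for z in(0,.01)]+[[sx*.013,sy*.022,.042] for sx in(1,-1) for sy in(1,-1)]
    Pl=np.array(B[:8]);Bl=np.array(B[8:]+[[sx*.013,sy*.022,.01] for sx in(1,-1) for sy in(1,-1)])
    def mask(p):
        M=np.zeros(m.shape,np.uint8)
        for Q in (Pl,Bl):
            u=proj(c,R.from_euler('z',p[2]).apply(Q)+[p[0],p[1],0],E)
            cv2.fillConvexPoly(M,np.round(cv2.convexHull(u.astype(np.float32))*16).astype(np.int32),1,cv2.LINE_8,4)
        return M>0
    from scipy.optimize import minimize
    f=lambda p:1-(mask(p)&m).sum()/(mask(p)|m).sum()
    r=minimize(f,[.503,-.28,-.04],method='Nelder-Mead',options=dict(initial_simplex=[[.503,-.28,-.04],[.513,-.28,-.04],[.503,-.27,-.04],[.503,-.28,.1]]))
    print(r.x.round(4),r.fun)
print([(d["xy"],d["conf"],atz(c,d["xy"],0,E).round(4)) for d in manip.spot_point(c,"lid")][:3])
im=c["image"][:,:,::-1].copy()
cs,_=cv2.findContours(mask(r.x).astype(np.uint8),cv2.RETR_EXTERNAL,cv2.CHAIN_APPROX_NONE)
cv2.drawContours(im,cs,-1,(0,0,255),1)
cv2.imwrite("pics/w2.png",cv2.resize(im,(800,600),interpolation=cv2.INTER_CUBIC))
E
python3 d.py
```

```text
[ 0.4395 -0.2785  0.2679] [ 3.141e+00 -1.000e-03  3.090e+00]
0.81 [215.7, 170.3, 277.3, 212.7] [233. 221. 183.]
[ 0.4995 -0.2837 -0.0262] 0.04270186335403725
[([150.5, 31.3], 0.84, array([ 0.2736, -0.3975,  0.    ])), ([339.2, 157.1], 0.74, array([ 0.4528, -0.1487,  0.    ])), ([176.5, 255.1], 0.71, array([ 0.5998, -0.4038,  0.    ]))]
```

View pics/w2.png

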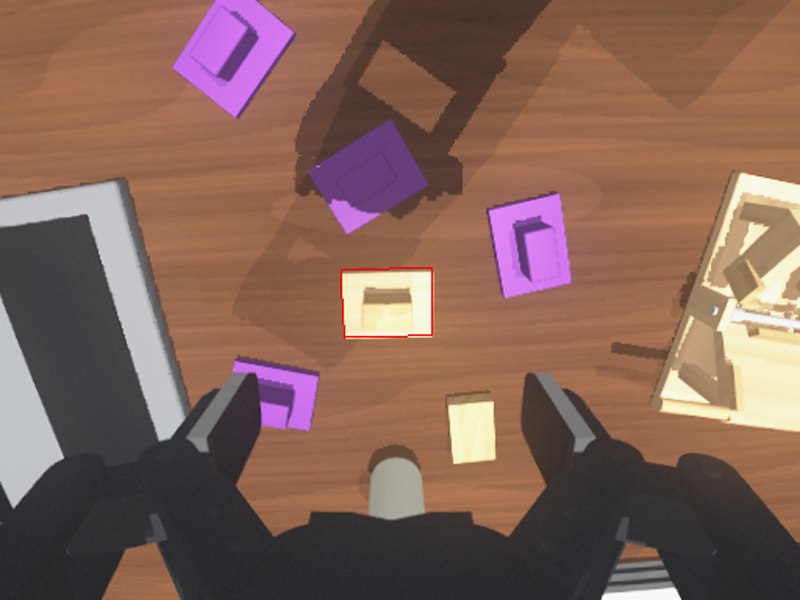

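The red outline fits the beige lid tightly (pixels 342-433, 268-337). I'm descending and grasping the block across its 44 mm side.

Call:
{"api": "apply_moves", "payload": {
  "plan": [
    [1,-0.03,-0.001,0.03,0,0,-0.026],
    [1,-0.03,-0.001,0.045,0,0,0],
    [1,0,0,0.05,0,0,0],
    [1,0,0,0.05,0,0,0],
    [1,0,0,0.04,0,0,0],
    [1,0,0,0.025,0,0,0],
    [1,0,0,0.018,0,0,0],
    [1,0,0,0,0,0,0]
  ]
}}

```text
time: 6.78
eef_pos: [0.4992, -0.2821, 0.0096]
tool_rot: [3.141, -0.001, 3.116]
ft_force: [0.0, 0.3, 0.9]
finger_gap: 0.0859
```

Call:
{"api": "apply_moves", "payload": {
  "plan": [
    [-1,0,0,0,0,0,0],
    [-1,0,0,0,0,0,0],
    [-1,0,0,0,0,0,0],
    [-1,0,0,0,0,0,0],
    [-1,0,0,0,0,0,0]
  ]
}}

```text
time: 7.4
eef_pos: [0.5, -0.2828, 0.0113]
tool_rot: [-3.141, 0.002, 3.117]
ft_force: [-0.9, 1.3, 7.1]
finger_gap: 0.043
```

Call:
{"api": "apply_moves", "payload": {
  "plan": [
    [-1,0,0,-0.03,0,0,0],
    [-1,0,0,-0.05,0,0,0],
    [-1,0.01,0.03,-0.05,0,0,0],
    [-1,0.01,0.03,-0.045,0,0,0],
    [-1,0.01,0.03,-0.045,0,0,0],
    [-1,0.01,0.03,-0.04,0,0,0],
    [-1,0.01,0.03,0,0,0,0],
    [-1,0,0,0,0,0,0]
  ]
}}

```text
time: 8.4
eef_pos: [0.4529, -0.13, 0.2711]
tool_rot: [-3.141, 0.002, 3.119]
ft_force: [0.1, 0.2, -0.8]
finger_gap: 0.0431
```

```bash
cat > e.py <<'E'
from h import *
s=manip.sense();c=manip.camera("wrist");E=ext(c,s);print(s["eef_pos"].round(4),np.round(s["tool_rot"],3),s["finger_gap"])
obs=[]
w1=dict(nest=(244.7,201.7),leaf_seat=(242.3,240.0),leaf_pin=(183,264.6));E1=np.load("E1.npy")
for l in w1: obs.append((c,E1,l,np.array(w1[l])))
for l in ("nest","leaf_seat","leaf_pin","bed"):
    D=manip.spot_point(c,l)
    print(l,[(np.round(d["xy"],1).tolist(),round(d["conf"],2)) for d in D][:3])
    if D and l!="bed" and D[0]["conf"]>.5: obs.append((c,E,l,np.array(D[0]["xy"])))
for n in ("scene","top"):
    c2=manip.camera(n);E2=ext(c2)
    for l in ("nest","leaf_seat","leaf_pin"):
        for d in manip.spot_point(c2,l):
            P=atz(c2,d["xy"],.05,E2)
            if np.hypot(*(P[:2]-nestpts([.525,.066,-.18,1.8])[0][l][:2]))<.05 and d["conf"]>.4: obs.append((c2,E2,l,np.array(d["xy"])));break
f=lambda p:np.concatenate([(proj(c,nestpts(p)[0][l],E)[0]-xy) for c,E,l,xy in obs])
r=least_squares(f,[.525,.066,-.17,1.83],loss='soft_l1',bounds=([.4,-.1,-1,1.7],[.7,.2,1,1.93]))
print([o[2] for o in obs],r.x.round(4),r.fun.round(1))
im0=c["image"][:,:,::-1].copy();ims=[]
for q in (r.x[3],):
    im=cv2.resize(im0,None,fx=2,fy=2,interpolation=cv2.INTER_CUBIC)
    p=r.x.copy();p[3]=q
    N,Z,L=nestpts(p)
    def box(P,T,col):
        pts=proj(c,[T(x) for x in P],E)*2
        cv2.polylines(im,[np.round(pts*16).astype(np.int32)],True,col,1,cv2.LINE_AA,4)
    o=N["nest"];h=N["hinge"];T=lambda p:h+Z.apply(L@np.array(p))
    box([[-.12,-.058,.012],[.12,-.058,.012],[.12,.058,.012],[-.12,.058,.012]],lambda p:o+Z.apply(p),(0,0,255))
    box([[.006,-.052,-.006],[.094,-.052,-.006],[.094,.052,-.006],[.006,.052,-.006]],T,(255,0,0))
    box([[.006,-.052,-.018],[.094,-.052,-.018]],T,(255,0,0))
    box([[.086,-.052,-.012],[.086,-.114,-.012]],T,(0,255,0))
    cv2.imwrite("pics/w3.png",im[100:700,-800:])
E
python3 e.py
```

```text
[ 0.4529 -0.13    0.2711] [-3.141e+00  2.000e-03  3.119e+00] 0.04309142588620404
nest [([383.0, 193.1], 0.67)]
leaf_seat [([388.4, 240.2], 0.82)]
leaf_pin [([325.6, 257.3], 0.67)]
bed [([414.4, 175.0], 0.57)]
['nest', 'leaf_seat', 'leaf_pin', 'nest', 'leaf_seat', 'leaf_pin', 'nest', 'leaf_seat', 'leaf_pin', 'nest', 'leaf_seat', 'leaf_pin'] [ 0.5214  0.0658 -0.2142  1.93  ] [-1.6 -0.9 -1.1  1.1  3.8 -2.8 -4.2  0.6  1.   0.7 -1.2  0.8 -0.2  1.8
  4.4 -2.   2.6  0.2 -0.9  0.9 -0.4 -1.5 -3.   3.4]
```

View pics/w3.png

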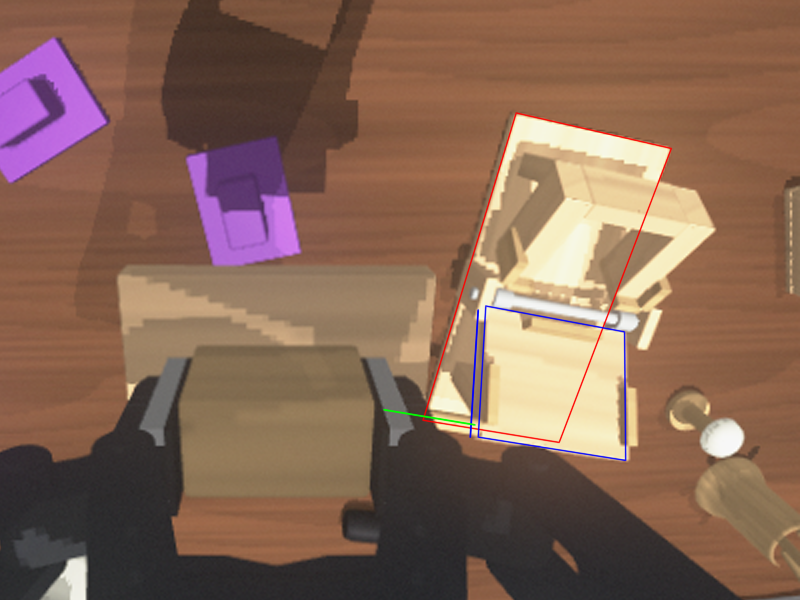

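```bash
cat > g.py <<'E'
from h import *
s=manip.sense();c=manip.camera("wrist");E3=ext(c,s);E1=np.load("E1.npy")
F=lambda sx,sy:('f',[sx*.12,sy*.058,.012]); G=lambda sy:('l',[.094,sy*.052,-.006])
a=lambda u,v:np.array([u,v])/1.5625-[.18,.18]
b=lambda u,v:np.array([u+224,v+100])/2-.25
O=[(E1,F(-1,-1),a(329,210)),(E1,F(-1,1),a(439,212)),(E1,G(-1),a(327,420)),(E1,G(1),a(429,421)),
 (E3,F(-1,-1),b(515,113)),(E3,F(-1,1),b(670,148)),(E3,G(-1),b(478,435)),(E3,G(1),b(627,459))]
def f(p):
    N,Z,L=nestpts(p);r=[]
    for E,(k,x),uv in O:
        P=N["nest"]+Z.apply(x) if k=='f' else N["hinge"]+Z.apply(L@np.array(x))
        r.append(proj(c,P,E)[0]-uv)
    return np.concatenate(r)
r=least_squares(f,[.523,.066,-.2,1.85],loss='soft_l1');print(r.x.round(4),r.fun.round(1))
print(np.sqrt(np.diag(np.linalg.inv(r.jac.T@r.jac))).round(4))
E
python3 g.py
```

```text
[ 0.5219  0.0666 -0.1966  2.0033] [-0.9 -0.5 -0.5  0.  -0.  -0.5 -0.5  0.4  0.5  0.6  1.3 -0.8  0.8  1.9
 -0.6  0.1]
[0.0007 0.0008 0.0064 0.027 ]
```

```bash
cat >> h.py <<'E'
NP=[.5225,.0662,-.197,1.88]
def toolfor(off,zt=.0113):
    """tool pose with lid at leaf_seat offset off (leaf axes)"""
    N,Z,L=nestpts(NP); Rl=Z.as_matrix()@L
    Rt=Rl@np.diag([-1,1,-1]); p=N["leaf_seat"]+Rl@(np.array(off)+[0,0,zt]); return p,Rt
def rel(p,Rt):
    s=manip.sense();Rc=R.from_euler('xyz',s["tool_rot"]).as_matrix()
    print("now",s["eef_pos"].round(4),"shift cur",(Rc.T@(p-s["eef_pos"])).round(4),"shift tgt",(Rt.T@(p-s["eef_pos"])).round(4),
     "rv",R.from_matrix(Rc.T@Rt).as_rotvec().round(4),"target",p.round(4),R.from_matrix(Rt).as_euler('xyz').round(3))
E
python3 -c "
from h import *
for o in ([.004,0,.05],[.004,0,.0]): rel(*toolfor(o))"
```

```text
now [ 0.4532 -0.1314  0.2701] shift cur [-0.0737  0.1976  0.1484] shift tgt [0.0591 0.2073 0.1415] rv [ 0.056  -0.6492  0.166 ] target [0.5318 0.0643 0.1217] [3.142 0.651 2.945]
now [ 0.4532 -0.1314  0.2701] shift cur [-0.1036  0.1924  0.1882] shift tgt [0.0591 0.2073 0.1915] rv [ 0.056  -0.6492  0.166 ] target [0.5615 0.0584 0.0819] [3.142 0.651 2.945]
```

Call:
{"api": "apply_moves", "payload": {
  "plan": [
    [-1,0,0,0,0.014,-0.1623,0.0415],
    [-1,0,0,0,0.014,-0.1623,0.0415],
    [-1,0,0,0,0.014,-0.1623,0.0415],
    [-1,0,0,0,0.014,-0.1623,0.0415],
    [-1,0.015,0.052,0.02,0,0,0],
    [-1,0.015,0.052,0.03,0,0,0],
    [-1,0.015,0.052,0.04,0,0,0],
    [-1,0.014,0.051,0.05,0,0,0],
    [-1,0,0,0,0,0,0],
    [-1,0,0,0,0,0,0]
  ]
}}

```text
time: 10.35
eef_pos: [0.5158, 0.03, 0.1519]
tool_rot: [-3.135, 0.648, 2.942]
ft_force: [0.2, -0.2, -1.0]
finger_gap: 0.0433
```

```bash
cat > v.py <<'E'
from h import *
import sys
rel(*toolfor([.004,0,.0]))
n=sys.argv[1];c=manip.camera("scene");t=manip.camera("top")
f=lambda im,x,y,w:cv2.resize(im[y:y+w,x:x+w,::-1],(400,400),interpolation=cv2.INTER_CUBIC)
cv2.imwrite(f"pics/{n}.png",np.hstack([f(c["image"],180,150,130),f(t["image"],190,120,110)]))
E
python3 v.py p1
```

```text
now [0.5158 0.03   0.1519] shift cur [0.0111 0.0374 0.0791] shift tgt [0.0112 0.0368 0.0794] rv [-0.0081 -0.0027 -0.0021] target [0.5615 0.0584 0.0819] [3.142 0.651 2.945]
```

View pics/p1.png

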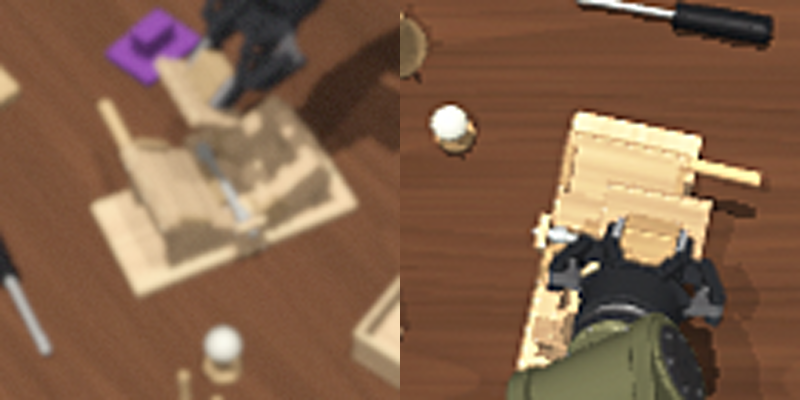

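The lid is held, tilted, and hovers next to the leaf pocket. It's still 37 mm short in tool y because the row speed was limited. I'm centring it, then lowering.

Call:
{"api": "apply_moves", "payload": {
  "plan": [
    [-1,0.006,0.019,0.01,-0.004,-0.002,0],
    [-1,0.005,0.018,0.01,-0.004,-0.001,-0.002],
    [-1,0,0,0.02,0,0,0],
    [-1,0,0,0.02,0,0,0],
    [-1,0,0,0,0,0,0],
    [-1,0,0,0,0,0,0]
  ]
}}

```text
time: 11.2
eef_pos: [0.5504, 0.0605, 0.0981]
tool_rot: [3.141, 0.652, 2.942]
ft_force: [0.2, 0.4, -0.3]
finger_gap: 0.0438
```

```bash
python3 v.py p2
```

```text
now [0.5504 0.0605 0.0981] shift cur [0.0008 0.0001 0.0197] shift tgt [0.0008 0.0001 0.0197] rv [-0.0004  0.0015 -0.0017] target [0.5615 0.0584 0.0819] [3.142 0.651 2.945]
```

View pics/p2.png

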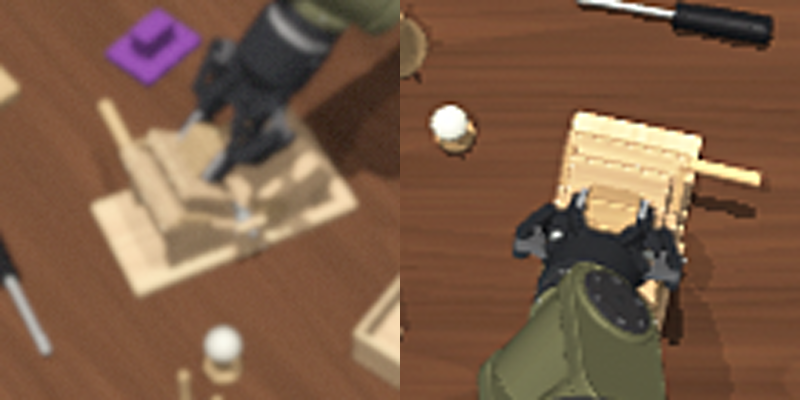

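The lid is square to the leaf and centred in the pocket. Now easing it down.

Call:
{"api": "apply_moves", "payload": {
  "plan": [
    [-1,0,0,0.01,0,0,0],
    [-1,0,0,0.004,0,0,0],
    [-1,0,0,0.002,0,0,0],
    [-1,0,0,0,0,0,0]
  ]
}}

```text
time: 11.8
eef_pos: [0.5598, 0.0591, 0.0843]
tool_rot: [3.141, 0.651, 2.943]
ft_force: [-0.3, -0.4, -1.2]
finger_gap: 0.0431
```

Call:
{"api": "apply_moves", "payload": {
  "plan": [
    [-1,0,0,0.002,0,0,0],
    [-1,0,0,0,0,0,0]
  ]
}}

```text
time: 12.05
eef_pos: [0.5611, 0.0588, 0.0826]
tool_rot: [3.141, 0.651, 2.943]
ft_force: [-0.4, 0.8, -1.4]
finger_gap: 0.0429
```

Call:
{"api": "apply_moves", "payload": {
  "plan": [
    [-1,0,0,0.002,0,0,0],
    [-1,0,0,0,0,0,0]
  ]
}}

```text
time: 12.3
eef_pos: [0.5623, 0.0587, 0.0815]
tool_rot: [3.141, 0.652, 2.943]
ft_force: [-8.4, 2.3, 10.0]
finger_gap: 0.0429
```

Contact came at the expected height. I'm sliding downhill until the lid touches the stop.

Call:
{"api": "apply_moves", "payload": {
  "plan": [
    [-1,0.002,0,-0.0007,0,0,0],
    [-1,0,0,0,0,0,0]
  ]
}}

```text
time: 12.55
eef_pos: [0.5602, 0.059, 0.0803]
tool_rot: [3.141, 0.651, 2.943]
ft_force: [-2.1, 0.9, 1.2]
finger_gap: 0.0432
```

Call:
{"api": "apply_moves", "payload": {
  "plan": [
    [-1,0.002,0,0,0,0,0],
    [-1,0,0,0,0,0,0]
  ]
}}

```text
time: 12.8
eef_pos: [0.5588, 0.0594, 0.0793]
tool_rot: [3.141, 0.651, 2.943]
ft_force: [-1.5, 1.5, 3.9]
finger_gap: 0.043
```

Call:
{"api": "apply_moves", "payload": {
  "plan": [
    [-1,0.002,0,0,0,0,0],
    [-1,0,0,0,0,0,0]
  ]
}}

```text
time: 13.05
eef_pos: [0.5577, 0.0596, 0.0785]
tool_rot: [3.14, 0.652, 2.943]
ft_force: [1.1, 0.6, 5.7]
finger_gap: 0.043
```

```bash
python3 v.py p3; python3 -c "
from h import *
print(manip.sense()['ft_force'])"
```

```text
now [0.5577 0.0596 0.0785] shift cur [-0.0053 -0.0004 -0.0003] shift tgt [-0.0053 -0.0004 -0.0003] rv [ 0.0002  0.0016 -0.0012] target [0.5615 0.0584 0.0819] [3.142 0.651 2.945]
[0.24212582 0.50824481 5.9693914 ]
```

Uphill reaction is building, so the lid is at the stop. Releasing and backing straight out.

Call:
{"api": "apply_moves", "payload": {
  "plan": [
    [0.3,0,0,0,0,0,0],
    [0.5,0,0,0,0,0,0],
    [0.5,0,0,-0.005,0,0,0],
    [0.5,0,0,-0.02,0,0,0],
    [0.5,0,0,-0.04,0,0,0],
    [0.5,0,0,-0.05,0,0,0],
    [0.5,0,0,0,0,0,0]
  ]
}}

```text
time: 14.02
eef_pos: [0.4885, 0.0739, 0.1726]
tool_rot: [3.138, 0.656, 2.943]
ft_force: [0.6, -0.8, 0.2]
finger_gap: 0.064
```

```bash
python3 v.py p3
```

```text
now [0.4885 0.0739 0.1726] shift cur [-0.0038 -0.0012  0.1173] shift tgt [-0.0044 -0.0009  0.1173] rv [ 0.0024  0.0051 -0.0015] target [0.5615 0.0584 0.0819] [3.142 0.651 2.945]
```

View pics/p3.png

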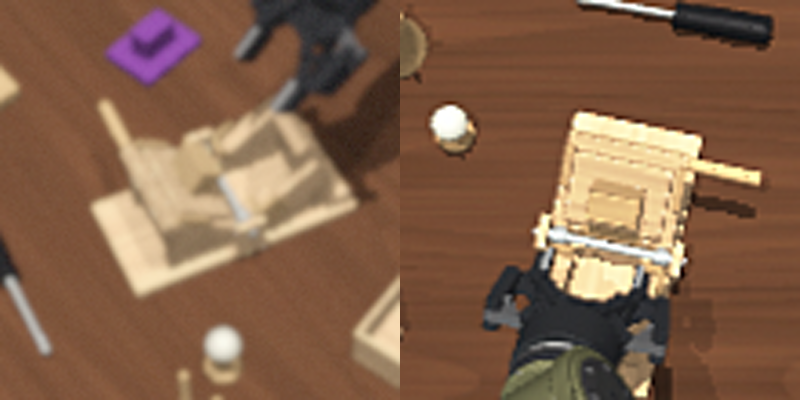

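The lid lies in the leaf pocket, block outwards and edge at the stop. Next I plan the route to the peg, with the tool vertical and the jaws along nest x.

```bash
cat >> h.py <<'E'
from scipy.spatial.transform import Slerp
def rows(p,Rt,n,g,p0=None,R0=None):
    s=manip.sense();R0=R.from_euler('xyz',s["tool_rot"]) if R0 is None else R0;p0=s["eef_pos"] if p0 is None else p0
    S=Slerp([0,1],R.concatenate([R0,R.from_matrix(Rt)]));out=[]
    a=R0;pa=p0
    for i in range(1,n+1):
        b=S(i/n);pb=p0+(p-p0)*i/n
        out.append([g]+a.inv().apply(pb-pa).round(4).tolist()+(a.inv()*b).as_rotvec().round(4).tolist());a,pa=b,pb
    print(out)
def pegtool(q,y=-.092,up=0,pn=None):
    pn=pn or NP; N,Z,L=nestpts([*pn[:3],q]); P=N["hinge"]+Z.apply(L@[.086,y,-.012])+[0,0,up-.015]
    return P,Z.as_matrix()@np.array([[0,1,0],[1,0,0],[0,0,-1.]])
E
python3 -c "
from h import *
print(manip.sense()['qpos'].round(2))
p,Rt=pegtool(1.88,up=.11);print(p,pegtool(1.88)[0])
rel(p,Rt);rows(p,Rt,10,.3)"
```

```text
[ 0.19  0.01  2.14 -0.57  0.43 -0.73]
[ 0.57872345 -0.03883611  0.1825481 ] [ 0.57872345 -0.03883611  0.0725481 ]
now [0.4888 0.0734 0.1697] shift cur [-0.0954 -0.0924  0.0566] shift tgt [-0.0924  0.1101 -0.0129] rv [0.5108 0.5098 1.5091] target [ 0.5787 -0.0388  0.1825] [3.142 0.    1.374]
[[0.3, -0.0095, -0.0092, 0.0057, 0.0511, 0.051, 0.1509], [0.3, -0.0111, -0.0074, 0.0056, 0.0511, 0.051, 0.1509], [0.3, -0.0123, -0.0053, 0.0053, 0.0511, 0.051, 0.1509], [0.3, -0.0132, -0.0031, 0.0048, 0.0511, 0.051, 0.1509], [0.3, -0.0138, -0.0009, 0.0043, 0.0511, 0.051, 0.1509], [0.3, -0.0139, 0.0014, 0.0035, 0.0511, 0.051, 0.1509], [0.3, -0.0137, 0.0037, 0.0027, 0.0511, 0.051, 0.1509], [0.3, -0.0131, 0.0058, 0.0018, 0.0511, 0.051, 0.1509], [0.3, -0.0121, 0.0078, 0.0008, 0.0511, 0.051, 0.1509], [0.3, -0.0108, 0.0095, -0.0002, 0.0511, 0.051, 0.1509]]
```

Call:
{"api": "apply_moves", "payload": {
  "plan": [
    [0.3,0,0,-0.04,0,0,0]
  ]
}}

```text
time: 14.25
eef_pos: [0.4646, 0.0775, 0.1985]
tool_rot: [-3.139, 0.645, 2.944]
ft_force: [0.6, -0.4, 0.5]
finger_gap: 0.0555
```

Call:
{"api": "apply_moves", "payload": {
  "plan": [
    [0.3,-0.0095,-0.0092,0.0057,0.0511,0.051,0.1509],
    [0.3,-0.0111,-0.0074,0.0056,0.0511,0.051,0.1509],
    [0.3,-0.0123,-0.0053,0.0053,0.0511,0.051,0.1509],
    [0.3,-0.0132,-0.0031,0.0048,0.0511,0.051,0.1509],
    [0.3,-0.0138,-0.0009,0.0043,0.0511,0.051,0.1509],
    [0.3,-0.0139,0.0014,0.0035,0.0511,0.051,0.1509],
    [0.3,-0.0137,0.0037,0.0027,0.0511,0.051,0.1509],
    [0.3,-0.0131,0.0058,0.0018,0.0511,0.051,0.1509],
    [0.3,-0.0121,0.0078,0.0008,0.0511,0.051,0.1509],
    [0.3,-0.0108,0.0095,-0.0002,0.0511,0.051,0.1509]
  ]
}}

```text
time: 15.5
eef_pos: [0.5554, -0.0349, 0.2119]
tool_rot: [-3.136, -0.0, 1.368]
ft_force: [-0.6, 0.2, 0.7]
finger_gap: 0.0557
```

```bash
python3 -c "
from h import *
p,Rt=pegtool(1.88,up=.09);rel(p,Rt);rows(p,Rt,3,.3)"
```

```text
now [ 0.5554 -0.0349  0.2119] shift cur [0.0008 0.0239 0.0492] shift tgt [0.0007 0.0237 0.0493] rv [-0.0057 -0.0003 -0.006 ] target [ 0.5787 -0.0388  0.1625] [3.142 0.    1.374]
[[0.3, 0.0003, 0.008, 0.0164, -0.0019, -0.0001, -0.002], [0.3, 0.0003, 0.0079, 0.0164, -0.0019, -0.0001, -0.002], [0.3, 0.0002, 0.0079, 0.0164, -0.0019, -0.0001, -0.002]]
```

Call:
{"api": "apply_moves", "payload": {
  "plan": [
    [0.3,0,0.012,0.025,-0.0057,0,-0.006],
    [0.3,0,0.012,0.024,0,0,0],
    [0.3,0,0,0,0,0,0]
  ]
}}

```text
time: 15.88
eef_pos: [0.5779, -0.0392, 0.1614]
tool_rot: [-3.14, 0.001, 1.379]
ft_force: [0.4, -0.3, -0.3]
finger_gap: 0.0556
```

```bash
python3 -c "
from h import *
s=manip.sense();c=manip.camera('wrist');E=ext(c,s)
for d in manip.spot_point(c,'leaf_pin'):
    xy=d['xy'];print(xy,d['conf'],[atz(c,xy,z,E).round(4) for z in (.085,.09,.097)])
im=c['image'][:,:,::-1].copy()
for q,col in ((1.75,(0,0,255)),(1.91,(0,255,0))):
    u=proj(c,[pegtool(q,y)[0]+[0,0,.015] for y in (-.052,-.092,-.114)],E)
    cv2.polylines(im,[np.round(u*16).astype(np.int32)],False,col,1,cv2.LINE_AA,4)
cv2.imwrite('pics/w4.png',cv2.resize(im,(800,600),interpolation=cv2.INTER_CUBIC))"
```

```text
[248.6, 188.3] 0.59 [array([ 0.5781, -0.0314,  0.085 ]), array([ 0.5784, -0.0299,  0.09  ]), array([ 0.5789, -0.0277,  0.097 ])]
```

View pics/w4.png

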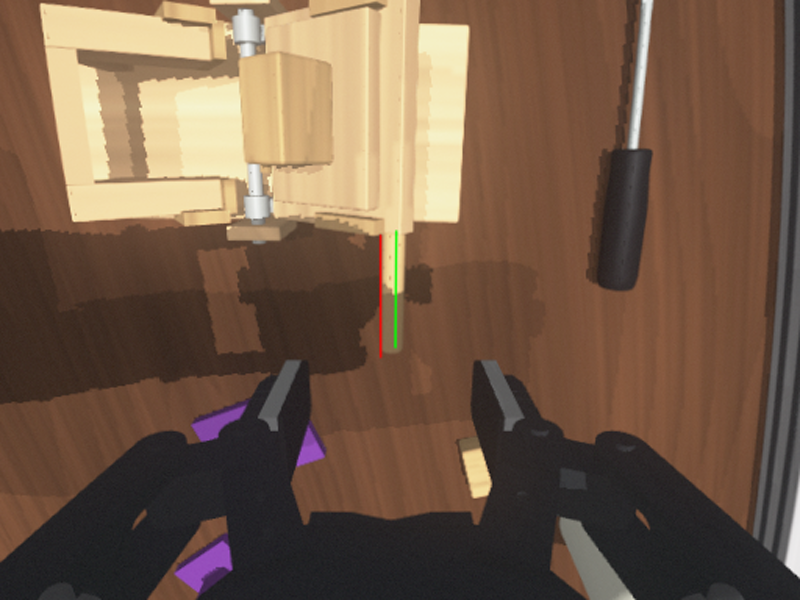

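The peg shows at pixels (394,235-350), which matches q≈1.89 and sits midway between the fingers. Descending and gripping.

Call:
{"api": "apply_moves", "payload": {
  "plan": [
    [0.3,0,0,0.04,0,0,-0.005],
    [0.3,0,0,0.03,0,0,0],
    [0.3,0,0,0.019,0,0,0],
    [0.3,0,0,0,0,0,0],
    [-1,0,0,0,0,0,0],
    [-1,0,0,0,0,0,0],
    [-1,0,0,0,0,0,0],
    [-1,0,0,0,0,0,0]
  ]
}}

```text
time: 16.98
eef_pos: [0.5786, -0.0388, 0.077]
tool_rot: [3.138, 0.0, 1.384]
ft_force: [-8.5, 0.9, 11.1]
finger_gap: 0.0093
```

```bash
cat > sw.py <<'E'
from h import *
import sys
q0,q1,n=float(sys.argv[1]),float(sys.argv[2]),int(sys.argv[3])
s=manip.sense();Rc=R.from_euler('xyz',s["tool_rot"]);print(s["eef_pos"].round(4),s["ft_force"].round(1))
# smooth profile
t=np.linspace(0,1,n+1);u=t if len(sys.argv)>4 else .5*t+.5*t*t*(3-2*t);Q=q0+(q1-q0)*u
P=[pegtool(q)[0] for q in Q]
# anchored at the actual pose: hinge circle through model, shifted
print("offset",(s["eef_pos"]-P[0]).round(4))
for a,b,q in zip(P,P[1:],Q[1:]): print(q.round(2),[-1]+Rc.inv().apply(b-a).round(4).tolist()+[0,0,0])
E
python3 sw.py 1.89 0 24
```

```text
[ 0.5786 -0.0388  0.077 ] [-8.5  0.9 11.1]
offset [-0.0005  0.0002  0.0052]
1.85 [-1, 0.0, -0.0019, -0.0033, 0, 0, 0]
1.79 [-1, 0.0, -0.0025, -0.0039, 0, 0, 0]
1.73 [-1, 0.0, -0.0031, -0.0043, 0, 0, 0]
1.66 [-1, 0.0, -0.0038, -0.0046, 0, 0, 0]
1.59 [-1, 0.0, -0.0045, -0.0047, 0, 0, 0]
1.51 [-1, 0.0001, -0.0052, -0.0047, 0, 0, 0]
1.42 [-1, 0.0001, -0.006, -0.0045, 0, 0, 0]
1.33 [-1, 0.0001, -0.0066, -0.0041, 0, 0, 0]
1.24 [-1, 0.0001, -0.0072, -0.0036, 0, 0, 0]
1.14 [-1, 0.0001, -0.0078, -0.003, 0, 0, 0]
1.04 [-1, 0.0001, -0.0081, -0.0023, 0, 0, 0]
0.94 [-1, 0.0001, -0.0084, -0.0015, 0, 0, 0]
0.85 [-1, 0.0001, -0.0085, -0.0007, 0, 0, 0]
0.75 [-1, 0.0001, -0.0085, 0.0002, 0, 0, 0]
0.65 [-1, 0.0001, -0.0083, 0.001, 0, 0, 0]
0.56 [-1, 0.0001, -0.0079, 0.0017, 0, 0, 0]
0.47 [-1, 0.0001, -0.0075, 0.0023, 0, 0, 0]
0.38 [-1, 0.0001, -0.0069, 0.0028, 0, 0, 0]
0.3 [-1, 0.0001, -0.0063, 0.0032, 0, 0, 0]
0.23 [-1, 0.0001, -0.0056, 0.0034, 0, 0, 0]
0.16 [-1, 0.0001, -0.0048, 0.0035, 0, 0, 0]
0.1 [-1, 0.0, -0.0041, 0.0034, 0, 0, 0]
0.04 [-1, 0.0, -0.0034, 0.0031, 0, 0, 0]
0.0 [-1, 0.0, -0.0027, 0.0027, 0, 0, 0]
```

The gap is 9 mm with 11 N of upward push, so the pads hold the peg too near their tips. I'm regripping deeper.

Call:
{"api": "apply_moves", "payload": {
  "plan": [
    [0,0,0,0,0,0,0],
    [0,0,0,0,0,0,0],
    [0,0,0,0.006,0,0,0],
    [0,0,0,0,0,0,0]
  ]
}}

```text
time: 17.48
eef_pos: [0.5787, -0.0388, 0.0692]
tool_rot: [3.138, 0.001, 1.385]
ft_force: [-0.4, 0.0, 0.5]
finger_gap: 0.0429
```

Call:
{"api": "apply_moves", "payload": {
  "plan": [
    [-1,0,0,0,0,0,0],
    [-1,0,0,0,0,0,0],
    [-1,0,0,0,0,0,0],
    [-1,0,0,0,0,0,0]
  ]
}}

```text
time: 17.98
eef_pos: [0.5785, -0.0388, 0.0701]
tool_rot: [3.138, 0.0, 1.384]
ft_force: [-4.9, 0.1, 4.2]
finger_gap: 0.01
```

Call:
{"api": "apply_moves", "payload": {
  "plan": [
    [-1,0,-0.0019,-0.0033,0,0,0],
    [-1,0,-0.0025,-0.0039,0,0,0],
    [-1,0,-0.0031,-0.0043,0,0,0],
    [-1,0,-0.0038,-0.0046,0,0,0],
    [-1,0,-0.0045,-0.0047,0,0,0],
    [-1,0,0,0,0,0,0]
  ]
}}

```text
time: 18.73
eef_pos: [0.5641, -0.0358, 0.0921]
tool_rot: [3.134, 0.0, 1.385]
ft_force: [4.4, 1.1, 4.0]
finger_gap: 0.0096
```

```bash
cat > q.py <<'E'
from h import *
N,Z,L=nestpts(NP);s=manip.sense()
v=Z.inv().apply(s["eef_pos"]+[0,0,.017]-N["hinge"])
a=np.arctan2(v[2],v[0])-np.arctan2(-.012,.086)
print("q",(np.radians(145)-a).round(3),"rad",np.hypot(v[0],v[2]).round(4),"y",v[1].round(4),"f",s["ft_force"].round(1))
E
python3 q.py
```

```text
q 1.58 rad 0.0883 y -0.0919 f [4.4 1.1 4. ]
```

Call:
{"api": "apply_moves", "payload": {
  "plan": [
    [-1,0,-0.0052,-0.0047,0,0,0],
    [-1,0,-0.006,-0.0045,0,0,0],
    [-1,0,-0.0066,-0.0041,0,0,0],
    [-1,0,-0.0072,-0.0036,0,0,0],
    [-1,0,-0.0078,-0.003,0,0,0],
    [-1,0,-0.0081,-0.0023,0,0,0],
    [-1,0,-0.0042,-0.0008,0,0,0],
    [-1,0,-0.0042,-0.0007,0,0,0],
    [-1,0,-0.0042,-0.0004,0,0,0],
    [-1,0,-0.0043,-0.0003,0,0,0]
  ]
}}

```text
time: 19.98
eef_pos: [0.5104, -0.0247, 0.1192]
tool_rot: [3.124, -0.002, 1.385]
ft_force: [14.1, 8.5, 23.9]
finger_gap: 0.01
```

```bash
python3 q.py; sed -i 's/^rel.*//' v.py; python3 v.py p4
```

```text
q 0.886 rad 0.0914 y -0.0915 f [14.1  8.5 23.9]
```

View pics/p4.png

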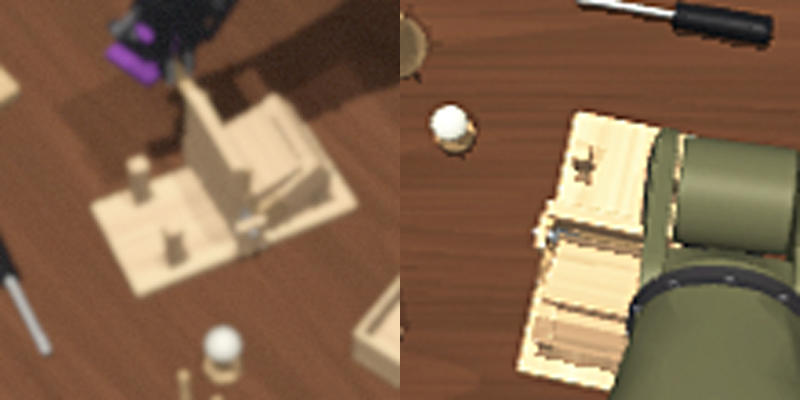

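The leaf is just past vertical and the lid appears to have tipped onto the bed already. Force is up, so I'll hold still and read it again.

Call:
{"api": "apply_moves", "payload": {
  "plan": [
    [-1,0,0,0,0,0,0]
  ]
}}

```text
time: 20.2
eef_pos: [0.5091, -0.0246, 0.1186]
tool_rot: [3.129, -0.002, 1.384]
ft_force: [4.7, 7.5, 25.6]
finger_gap: 0.0096
```

```bash
python3 q.py; python3 -c "
from h import *
s=manip.sense();c=manip.camera('wrist');print(s['qpos'].round(2),s['wrist_torque'].round(2))
cv2.imwrite('pics/w5.png',cv2.resize(c['image'][:,:,::-1],(800,600),interpolation=cv2.INTER_CUBIC))"
```

```text
q 0.873 rad 0.0907 y -0.0917 f [ 4.7  7.5 25.6]
[-0.12  0.33  1.76  0.    1.03  0.07] [ 1.19 -0.72 -0.46]
```

View pics/w5.png

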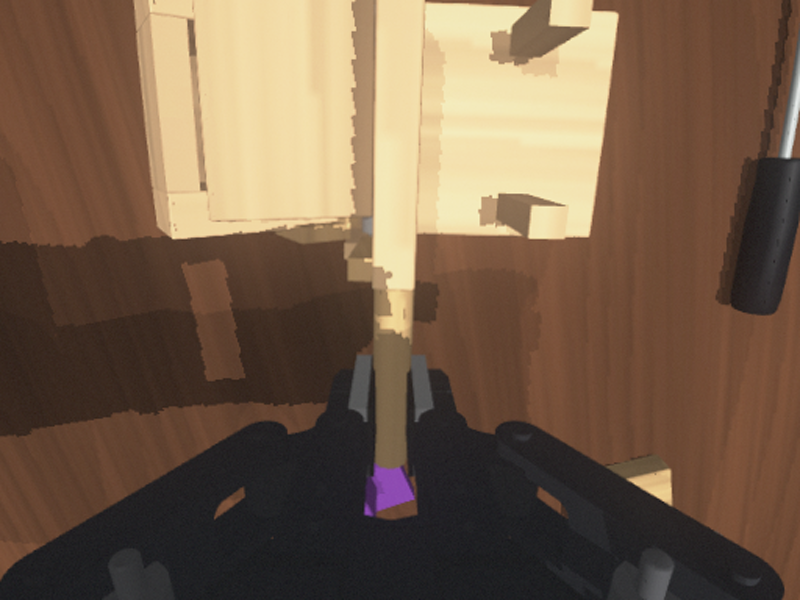

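The lid's plate lies flat on the bed, underside up, and the peg is well inside the pads. The force is only path offset, so I'm relieving 5 mm upward and carrying on.

Call:
{"api": "apply_moves", "payload": {
  "plan": [
    [-1,0,0,-0.005,0,0,0],
    [-1,0,-0.0085,0.0002,0,0,0],
    [-1,0,-0.0083,0.001,0,0,0],
    [-1,0,-0.0079,0.0017,0,0,0],
    [-1,0,-0.0075,0.0023,0,0,0],
    [-1,0,-0.0069,0.0028,0,0,0],
    [-1,0,-0.0063,0.0032,0,0,0],
    [-1,0,0,0,0,0,0]
  ]
}}

```text
time: 21.25
eef_pos: [0.4618, -0.0161, 0.1094]
tool_rot: [3.136, -0.001, 1.384]
ft_force: [-3.0, 7.7, 9.5]
finger_gap: 0.0093
```

```bash
python3 q.py
```

```text
q 0.332 rad 0.0923 y -0.0926 f [-3.   7.7  9.5]
```

Call:
{"api": "apply_moves", "payload": {
  "plan": [
    [-1,0,-0.0028,0.0017,0,0,0],
    [-1,0,-0.0028,0.0017,0,0,0],
    [-1,0,-0.0024,0.0017,0,0,0],
    [-1,0,-0.0024,0.0018,0,0,0],
    [-1,0,-0.002,0.0017,0,0,0],
    [-1,0,-0.002,0.0017,0,0,0],
    [-1,0,-0.0017,0.0016,0,0,0],
    [-1,0,-0.0017,0.0015,0,0,0],
    [-1,0,0,0,0,0,0]
  ]
}}

```text
time: 22.38
eef_pos: [0.4448, -0.0119, 0.0957]
tool_rot: [3.136, -0.002, 1.385]
ft_force: [3.1, 18.7, 3.7]
finger_gap: 0.0095
```

```bash
python3 q.py
```

```text
q 0.089 rad 0.091 y -0.0918 f [ 3.1 18.7  3.7]
```

Call:
{"api": "apply_moves", "payload": {
  "plan": [
    [-1,0.002,-0.0013,0.0014,0,0,0],
    [-1,0.002,-0.0013,0.0014,0,0,0],
    [-1,0,-0.0011,0.0012,0,0,0],
    [-1,0,-0.001,0.0012,0,0,0],
    [-1,0,0,0,0,0,0]
  ]
}}

```text
time: 23.0
eef_pos: [0.4402, -0.0106, 0.0905]
tool_rot: [3.137, 0.004, 1.385]
ft_force: [-7.2, -21.6, 9.1]
finger_gap: 0.0094
```

```bash
python3 q.py
```

```text
q 0.012 rad 0.0906 y -0.0915 f [ -7.2 -21.6   9.1]
```

Call:
{"api": "apply_moves", "payload": {
  "plan": [
    [-1,-0.002,-0.001,0.0015,0,0,0],
    [-1,0,-0.001,0.0015,0,0,0],
    [-1,0,0,0,0,0,0]
  ]
}}

```text
time: 23.38
eef_pos: [0.4403, -0.011, 0.09]
tool_rot: [3.131, 0.001, 1.385]
ft_force: [-5.7, -4.2, 37.8]
finger_gap: 0.0098
```

Call:
{"api": "apply_moves", "payload": {
  "plan": [
    [-1,0,-0.001,0.0015,0,0,0],
    [-1,0,-0.001,0.0015,0,0,0],
    [-1,0,0,0,0,0,0]
  ]
}}

```text
time: 23.75
eef_pos: [0.4404, -0.0111, 0.0896]
tool_rot: [3.125, 0.001, 1.385]
ft_force: [-10.4, -6.8, 67.3]
finger_gap: 0.0097
```

Hard stop at q≈0: the leaf is shut (67 N after my last nudges, no further travel). I'm relieving and planning the return swing.

Call:
{"api": "apply_moves", "payload": {
  "plan": [
    [-1,0,0.004,-0.006,0,0,0],
    [-1,0,0,0,0,0,0]
  ]
}}

```text
time: 24.0
eef_pos: [0.4403, -0.0109, 0.0904]
tool_rot: [3.137, 0.001, 1.385]
ft_force: [-3.5, -3.6, 17.7]
finger_gap: 0.0099
```

```bash
python3 q.py; python3 sw.py 0.0 1.92 28
```

```text
q 0.011 rad 0.0905 y -0.0917 f [-3.5 -3.6 17.7]
[ 0.4403 -0.0109  0.0904] [-3.5 -3.6 17.7]
offset [-0.0019  0.0007  0.0012]
0.04 [-1, -0.0, 0.0023, -0.0024, 0, 0, 0]
0.08 [-1, -0.0, 0.0028, -0.0027, 0, 0, 0]
0.13 [-1, -0.0, 0.0034, -0.0029, 0, 0, 0]
0.19 [-1, -0.0, 0.0039, -0.003, 0, 0, 0]
0.25 [-1, -0.0001, 0.0045, -0.003, 0, 0, 0]
0.32 [-1, -0.0001, 0.005, -0.0029, 0, 0, 0]
0.39 [-1, -0.0001, 0.0055, -0.0027, 0, 0, 0]
0.46 [-1, -0.0001, 0.006, -0.0025, 0, 0, 0]
0.54 [-1, -0.0001, 0.0064, -0.0021, 0, 0, 0]
0.62 [-1, -0.0001, 0.0068, -0.0016, 0, 0, 0]
0.71 [-1, -0.0001, 0.0071, -0.0011, 0, 0, 0]
0.79 [-1, -0.0001, 0.0073, -0.0005, 0, 0, 0]
0.87 [-1, -0.0001, 0.0074, 0.0001, 0, 0, 0]
0.96 [-1, -0.0001, 0.0074, 0.0007, 0, 0, 0]
1.05 [-1, -0.0001, 0.0073, 0.0014, 0, 0, 0]
1.13 [-1, -0.0001, 0.0071, 0.002, 0, 0, 0]
1.21 [-1, -0.0001, 0.0068, 0.0025, 0, 0, 0]
1.3 [-1, -0.0001, 0.0065, 0.003, 0, 0, 0]
1.38 [-1, -0.0001, 0.0061, 0.0035, 0, 0, 0]
1.46 [-1, -0.0001, 0.0056, 0.0038, 0, 0, 0]
1.53 [-1, -0.0001, 0.0051, 0.0041, 0, 0, 0]
1.6 [-1, -0.0, 0.0045, 0.0042, 0, 0, 0]
1.67 [-1, -0.0, 0.004, 0.0042, 0, 0, 0]
1.73 [-1, -0.0, 0.0034, 0.0042, 0, 0, 0]
1.79 [-1, -0.0, 0.0029, 0.004, 0, 0, 0]
1.84 [-1, -0.0, 0.0024, 0.0037, 0, 0, 0]
1.88 [-1, -0.0, 0.002, 0.0034, 0, 0, 0]
1.92 [-1, -0.0, 0.0015, 0.0029, 0, 0, 0]
```

Call:
{"api": "apply_moves", "payload": {
  "plan": [
    [-1,0,0.0023,-0.0054,0,0,0],
    [-1,0,0.0028,-0.0037,0,0,0],
    [-1,0,0.0034,-0.0029,0,0,0],
    [-1,0,0.0039,-0.003,0,0,0],
    [-1,0,0.0045,-0.003,0,0,0],
    [-1,0,0.005,-0.0029,0,0,0],
    [-1,0,0.0055,-0.0027,0,0,0],
    [-1,0,0.006,-0.0025,0,0,0],
    [-1,0,0.0064,-0.0021,0,0,0],
    [-1,0,0,0,0,0,0]
  ]
}}

```text
time: 25.25
eef_pos: [0.4783, -0.0188, 0.1176]
tool_rot: [3.14, 0.002, 1.385]
ft_force: [-6.2, -9.3, 5.9]
finger_gap: 0.0092
```

```bash
python3 q.py
```

```text
q 0.532 rad 0.0935 y -0.092 f [-6.2 -9.3  5.9]
```

Call:
{"api": "apply_moves", "payload": {
  "plan": [
    [-1,-0.0005,0.0068,-0.0016,0,0,0],
    [-1,-0.0005,0.0071,-0.0011,0,0,0],
    [-1,0,0.0073,-0.0005,0,0,0],
    [-1,0,0.0074,0.0001,0,0,0],
    [-1,0,0.0074,0.0007,0,0,0],
    [-1,0,0.0073,0.0014,0,0,0],
    [-1,0,0.0071,0.002,0,0,0],
    [-1,0,0.0068,0.0025,0,0,0],
    [-1,0,0.0065,0.003,0,0,0],
    [-1,0,0,0,0,0,0]
  ]
}}

```text
time: 26.5
eef_pos: [0.5408, -0.032, 0.1109]
tool_rot: [3.14, 0.003, 1.384]
ft_force: [-3.1, -11.0, -0.3]
finger_gap: 0.0095
```

```bash
python3 q.py
```

```text
q 1.243 rad 0.0908 y -0.0927 f [ -3.1 -11.   -0.3]
```

Call:
{"api": "apply_moves", "payload": {
  "plan": [
    [-1,-0.0005,0.0061,0.0035,0,0,0],
    [-1,-0.0005,0.0056,0.0038,0,0,0],
    [-1,0,0.0051,0.0041,0,0,0],
    [-1,0,0.0045,0.0042,0,0,0],
    [-1,0,0.004,0.0042,0,0,0],
    [-1,0,0.0034,0.0042,0,0,0],
    [-1,0,0.0029,0.004,0,0,0],
    [-1,0,0.0012,0.0018,0,0,0],
    [-1,0,0.0012,0.0019,0,0,0],
    [-1,0,0,0,0,0,0]
  ]
}}

```text
time: 27.75
eef_pos: [0.5746, -0.0385, 0.0795]
tool_rot: [3.138, 0.001, 1.384]
ft_force: [-1.8, -4.7, -1.7]
finger_gap: 0.0095
```

```bash
python3 q.py
```

```text
q 1.768 rad 0.0882 y -0.0925 f [-1.8 -4.7 -1.7]
```

Call:
{"api": "apply_moves", "payload": {
  "plan": [
    [-1,0,0.001,0.0018,0,0,0],
    [-1,0,0.001,0.0018,0,0,0],
    [-1,0,0.0008,0.0018,0,0,0],
    [-1,0,0.0008,0.0018,0,0,0],
    [-1,0,0.0006,0.0018,0,0,0],
    [-1,0,0,0,0,0,0]
  ]
}}

```text
time: 28.5
eef_pos: [0.5785, -0.0397, 0.0719]
tool_rot: [3.139, 0.002, 1.385]
ft_force: [-13.3, -8.2, 15.9]
finger_gap: 0.0097
```

Call:
{"api": "apply_moves", "payload": {
  "plan": [
    [-1,0,0.0005,0.0018,0,0,0],
    [-1,0,0.0005,0.0018,0,0,0],
    [-1,0,0,0,0,0,0]
  ]
}}

```text
time: 28.88
eef_pos: [0.579, -0.0398, 0.0712]
tool_rot: [3.14, 0.002, 1.385]
ft_force: [-38.5, -4.5, 53.3]
finger_gap: 0.0091
```

```bash
python3 q.py
```

```text
q 1.876 rad 0.0875 y -0.0929 f [-38.5  -4.5  53.3]
```

The leaf is on its rests, with a firm stop. Relieving, releasing the peg, and lifting clear.

Call:
{"api": "apply_moves", "payload": {
  "plan": [
    [-1,0,-0.001,-0.0035,0,0,0],
    [-1,0,0,0,0,0,0],
    [0.2,0,0,0,0,0,0],
    [0.2,0,0,0,0,0,0],
    [0.2,0,0,0,0,0,0],
    [0.2,0,0,-0.02,0,0,0],
    [0.2,0,0,-0.05,0,0,0],
    [0.2,0,0,-0.06,0,0,0],
    [0.2,-0.05,0,-0.03,0,0,0],
    [0.2,-0.05,0,0,0,0,0]
  ]
}}

```text
time: 30.12
eef_pos: [0.5606, -0.1379, 0.2341]
tool_rot: [3.132, 0.001, 1.386]
ft_force: [0.8, -0.2, -1.4]
finger_gap: 0.0514
```

Call:
{"api": "apply_moves", "payload": {
  "plan": [
    [0.2,-0.06,0,0,0,0,0],
    [0.2,-0.06,0,0,0,0,0],
    [0.2,0,0,0,0,0,0]
  ]
}}

```text
time: 30.5
eef_pos: [0.5367, -0.2582, 0.2308]
tool_rot: [3.138, 0.001, 1.38]
ft_force: [-0.6, 0.8, -0.1]
finger_gap: 0.0511
```

```bash
python3 v.py p5; python3 -c "
from h import *
for n in ('scene','top'):
    c=manip.camera(n);E=ext(c)
    for l in ('leaf_pin','leaf_seat','bed','lid','mushroom','offcut','driver'): print(n,l,[(np.round(d['xy'],1).tolist(),round(d['conf'],2)) for d in manip.spot_point(c,l)][:4])
    for q in (1.8,1.92): print(q,proj(c,nestpts([*NP[:3],q])[0]['leaf_pin'],E).round(1))"
```

```text
scene leaf_pin [([221.4, 187.1], 0.75)]
scene leaf_seat [([237.3, 211.0], 0.67)]
scene bed [([264.9, 198.4], 0.9)]
scene lid [([222.9, 133.6], 0.92), ([228.2, 105.4], 0.77), ([232.3, 164.7], 0.61), ([264.4, 201.0], 0.59)]
scene mushroom [([255.5, 269.5], 0.6)]
scene offcut [([172.7, 183.4], 0.72)]
scene driver [([183.2, 242.9], 0.59)]
1.8 [[218.7 188.4]]
1.92 [[217.3 190.8]]
top leaf_pin [([283.9, 167.1], 0.9), ([241.3, 198.8], 0.16)]
top leaf_seat [([250.9, 170.3], 0.57)]
top bed [([244.7, 200.0], 0.82)]
top lid [([245.9, 199.8], 0.95), ([394.7, 264.4], 0.75), ([316.2, 210.7], 0.73), ([394.3, 167.4], 0.4)]
top mushroom [([205.2, 152.0], 0.53), ([245.4, 201.6], 0.44)]
top offcut [([329.2, 153.5], 0.67)]
top driver [([262.5, 124.9], 0.76), ([332.4, 155.2], 0.71)]
1.8 [[279.  167.9]]
1.92 [[279.2 166.9]]
```

View pics/p5.png

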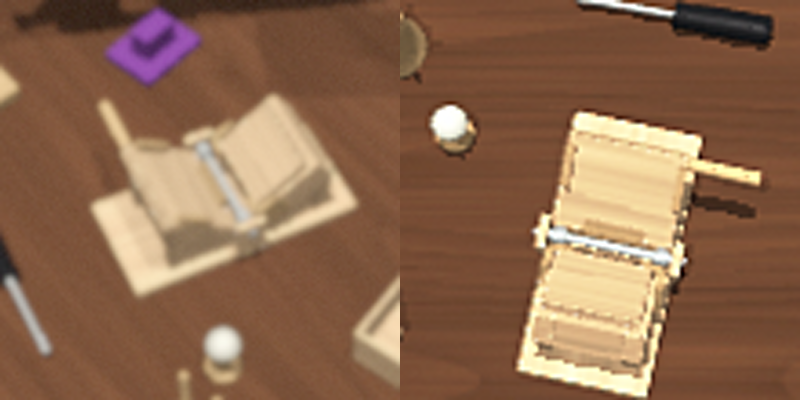

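The leaf is open and empty, the peg is free, and the lid lies flat on the bed, underside up. One numeric check of the seating before handing in.

```bash
python3 -c "
from h import *
N,Z,L=nestpts(NP);b=np.radians(35)
B=np.array([[np.cos(b),0,np.sin(b)],[0,1,0],[-np.sin(b),0,np.cos(b)]]) # x down to hinge, z out
for off in (0,.01):
  o=np.array([0,0,.045])+B@[-.05-0,0,-.006]
  for n in ('top','scene'):
    c=manip.camera(n);E=ext(c)
    u=proj(c,[N['nest']+Z.apply(o+B@np.array([x-off,y,.010])) for x,y in ((.032,-.042),(.032,.042),(-.032,.042),(-.032,-.042))],E)
    M=np.zeros((384,512),np.uint8);cv2.fillConvexPoly(M,np.round(u*16).astype(np.int32),1,8,4)
    for d in manip.outline_of(c,'lid'):
        m=d['region'];i=(m&(M>0)).sum()
        if i: print(off,n,d['conf'],'iou',i/(m|(M>0)).sum(),'dcentroid',(np.argwhere(m).mean(0)-np.argwhere(M).mean(0)).round(1))
"
```

```text
0 top 0.81 iou 0.8989690721649485 dcentroid [ 0.5 -0.2]
0 scene 0.86 iou 0.9156193895870736 dcentroid [0.9 0.3]
0.01 top 0.7 iou 0.7742537313432836 dcentroid [-1.9  0.3]
0.01 scene 0.97 iou 0.6719492868462758 dcentroid [ 3.1 -2.2]
0.01 scene 0.4 iou 0.030582045379809273 dcentroid [ 19.6 -20.4]
```

The seated position matches in both views.

```bash
python3 -c "
from bench import manip
print(manip.hand_in())"
```

```text
the job is handed in; nothing more can be done
None
```

The lid is turned over: it lies underside up, seated on the bed, the leaf is fully open, and the peg is released. I handed the job in at about 31 s; no verdict came back.

I laid the lid in the open leaf's pocket against the stop and let go. I then swung the leaf by its peg down to its shut stop at low speed and back up onto its rests.

**Last checks**
- **Lid seating:** its outline matches the predicted seated pose in both cameras (overlap 0.90 and 0.92, centre within 1 px). A pose 10 mm off fits clearly worse.
- **Leaf:** it came up firm against both end stops. My estimate of the fully open angle was 1.88 rad rather than 1.92, which is within my pose error.
- **Clear of the work:** the gripper was well away and touching nothing at hand-in. The other things near the nest looked unmoved in the cameras; I did not check all of them by numbers.

**Less clean points**
- The first grip on the peg was too shallow, so I opened and gripped again deeper.
- Pushing to confirm the end stops took the wrist force to about 67 N, under the 120 N limit.
- The lid tipped from the leaf onto the bed at about the vertical, before the leaf was fully shut.

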